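# Raise the bench camera on its twist-lock mast to the lamp's height

## Task

Bring the little bench camera up level with the lamp next to it: grip the camera, twist it anticlockwise (seen from above) by about 70 degrees to free its telescoping mast, lift it until the middle of the camera is at the same height as the middle of the round lamp head, then twist it back clockwise to where it was, so that the mast is locked and holds, and let go. Leave the lamp and its mast as they are.

Things in the scene. Friction and masses are not known exactly. Their poses are not given: they have to be found in the camera images.
- cam_mid (a point): Centre of the camera, on its mast's vertical axis: grey box 36 mm deep (x), 44 wide (y), 46 tall (z up); black lens 33 mm across sticks 13 mm out of its +x face. Grip its plain +y and -y sides from above. It turns and slides with a 23 mm inner tube. The outer tube's 41 mm collar tops out 130 mm above the bench; round foot 100 mm across, fixed.
- cam_turn (a joint): Turn of camera and inner tube, rad: 0 = locked, at its stop, as at the start; grows anticlockwise seen from above to a stop at 1.4. Within about 0.35 of zero the lock wedges and holds the height (about 30 N; about 0.5 N m to twist); beyond it the mast slides freely and the camera (about 0.3 kg) sinks by its weight if let go.
- cam_slide (a joint): Extension of the camera's mast, m: 0 = pushed fully in (camera centre 175 mm above the bench); grows upward, one to one with the camera's height; stop at 0.105.
- lamp_mid (a point): Centre of the lamp head, the height to match: grey disc 62 mm across, 22 mm thick, standing on edge, white on its +x face, on a second mast of the same make that is clamped and must stay as it is. z is up. It stands 0.35 m or more to the camera's left or right.
Not all that is in view belongs to the job. Leave any blue look-alike of the part that bears lamp_mid alone.

How it is judged (in metres and radians):
On the way, in this order (a step that is already met when the one before it is completed fails the run):
1. the camera is twisted free (by 50 degrees or more) before its height has changed by more than 15 mm (value of joint cam_turn above 0.87 rad and distance of cam_mid from where it was at the start of the episode below 0.015 m), for 0.1 s.
2. still twisted free, the camera is brought level with the lamp, within 15 mm (value of joint cam_turn above 0.6 rad and z of cam_mid in the frame of lamp_mid between -0.015 and 0.015 m), for 0.1 s.
At the end, for the whole second after the job is handed in: The camera is twisted back to its locked stop (within 0.2 rad, 11 degrees), its centre is at the height of the lamp head's centre within 15 mm, it is at rest, and the lamp is where it was, within 10 mm (value of joint cam_turn below 0.2 rad and z of cam_mid in the frame of lamp_mid between -0.015 and 0.015 m and velocity of joint cam_slide between -0.01 and 0.01 m/s and distance of lamp_mid from where it was at the start of the episode below 0.01 m); the robot touches nothing.
It fails at once if the lamp is moved by more than 10 mm (distance of lamp_mid from where it was at the start of the episode above 0.01 m).
It also fails if it takes over 38 s, if anything falls off the work surface, if the arm or the gripper's body presses on something with over 40 N, if the wrist force passes 120 N, or if a joint passes its speed limit or range.

## Robot

A 6-joint arm with a two-finger parallel gripper is mounted at the origin on the work surface. World frame = base frame: x ahead of the robot, y to its left, z up, the work surface at z = 0. Lengths are in mm, angles in rad, forces in N, time in s.
With the tool pointing down it reaches from about 325 to 900 mm from the base axis. Payload 3.5 kg.
Tool frame: the origin (TCP) lies on the centre line of the jaws, within the pads' length; the fingertips stand 11 mm ahead of it and the grasp point (between the pads) lies 8 mm behind it; z points along the fingers, y is the line along which they close (so a half turn about z gives the same grasp; the last joint's range is limited). The gripper opens to 85 mm and grips with 20 to 120 N. Pads are 22 mm wide; open, the fingers measure 114 mm over their backs; the gripper's body (76 mm by 85 mm) begins 54 mm behind the grasp point. The pads swing forward as they close: fully open they stand 13 mm farther back than shut.
Start: joints at [-0.103, 0.276, -0.026, 1.268, 0, 1.467], TCP at [624.997, -0.01, 242.313] pointing down, gripper open.
Joint ranges: [-3.12, 3.12], [-0.85, 1.88], [-1.08, 1.24], [-1.95, 2.15], [-1.57, 1.53], [-3.14, 3.14]. Speed limits (rad/s): [2.57, 2.57, 3.14, 3.14, 3.14, 3.14].

## Interface

Orientations are given as a unit quaternion [w, x, y, z].
In Python, from plant import r gives the robot as it stands.
- The arm moves only by the tool jog_arm, never from a script. Its argument "moves" is a list of rows, each an object with "offset": the shift along the tool's x, y, z in cm, a list of three; "turn": the turn, a rotation vector about the tool's x, y, z in degrees, a list of three; "jaw": the opening, from 0 (shut) to 1 (fully open). A call has 1 to 5 rows; each row is the pose to reach, as a shift and turn from the pose commanded when the call began, along the tool's axes at that moment; what a row does not reach only later rows make up. A row lasts 1/8 s, in which the tool goes at most 62.5 mm and 10.7 degrees, less where a joint would pass 70% of its speed; a pose out of reach is approached as far as the arm can. A call with a gripper value outside its range is refused whole. The fingers move at their own pace and stop on an object; "squeeze" is the grip in N (left out, the last holds). Time passes only in rows, so rows that repeat a pose let the fingers close. It gives the time, the measured TCP pose, the force, the opening and the grip force at its end, in the units of the state.
- r.sense(): the state, without advancing time (a new reading comes with each control period).
- r.camera(name): name is "scene" or "side" or "wrist"; returns the picture (400x640x3 uint8, red, green, blue); there is no depth.
- r.camera_model(name): a dict with "fx", "fy", "cx", "cy" (pixels), "origin" and "attitude" of the camera in the world; the wrist camera has in their place "tool_from_camera" (4x4, takes a point from camera to tool coordinates, whose origin is the TCP and whose axes are the flange's). Camera axes: x right, y down, z forward; pixel columns grow to the right and rows downward; lengths in mm; the calibration is good to about 2 mm. The wrist camera is an equidistant fisheye: a pixel r from the principal point sees the ray r / f radians off the axis. A picture is of the moment at which its call begins: read the wrist's pose just before it. camera_model takes no time and is no camera call.
- r.job_done(): hands the job in; it is judged then, once.
The state is a dict: "clock": time; "joints": joint angles; "joint_velocities": joint speeds; "joint_torque": joint torques, N m; "ee_pos": TCP position; "orientation": TCP orientation; "contact_force": force on the tool from outside, world axes, zero at the start; "ft_torque": the same for the moment, N m; "finger_gap": finger opening in mm; "grasp_force": force on a finger pad.
Only numpy, scipy, OpenCV 4.12 (cv2) and the standard library are available. Lean on these libraries where they do the work, as an engineer would, in place of code of your own. Each camera call takes 0.05 s, during which the arm holds its last target. There are 200 camera calls.

## Working session

There is one attempt and no reset: what is moved stays moved. The work goes in short steps, Python scripts to look and compute and a tool call to move; the robot and the scene stay as the last step left them, time stands still between calls to the robot, and variables do not carry over. Pictures are saved under pics/ and viewed, at most 10 in all, crops included, and the job is handed in when it is done.

Besides the shell and the picture viewer there is one more tool, called after "Emit:" by a JSON object that holds its "op" and its "data", one argument or row to a line. jog_arm: Moves the arm, as the interface text tells. Its arguments: {"type":"object","properties":{"moves":{"type":"array","items":{"type":"object","properties":{"offset":{"type":"array","items":{"type":"number"}},"turn":{"type":"array","items":{"type":"number"}},"jaw":{"type":"number"}}}},"squeeze":{"type":"number"}},"required":["moves"]}

```bash
ls; mkdir -p pics; python3 - <<'E'
from plant import r
import cv2,numpy as np
for n in ("scene","side"):
    im=r.camera(n); cv2.imwrite(f"pics/{n}0.png",im[:,:,::-1]); print(n,r.camera_model(n))
s=r.sense(); print(s)
E
```

```text
pics
scene {'fx': 493.92457481076326, 'fy': 493.92457481076326, 'cx': 320.0339785410345, 'cy': 202.112196569945, 'origin': array([1200.30009779,  615.31280478,  983.8631925 ]), 'attitude': array([-0.14599039,  0.35452514,  0.84353767, -0.376089  ])}
side {'fx': 466.1965699973971, 'fy': 466.1965699973971, 'cx': 325.8715696526193, 'cy': 198.08533747409626, 'origin': array([311.31383165, 797.39954802, 649.0583821 ]), 'attitude': array([ 0.06218279, -0.12083428,  0.85922197, -0.49322408])}
{'clock': 0.1, 'joints': array([-1.03417356e-01,  2.77060256e-01, -2.77739282e-02,  1.26799178e+00,
        5.02383038e-06,  1.46740720e+00]), 'joint_velocities': array([-0.00029674, -0.00179965,  0.00335096, -0.0010876 , -0.00052553,
        0.00188047]), 'joint_torque': array([ 8.02060767e-04, -4.46709216e+01,  2.96128178e+01,  8.47860065e-03,
       -4.56193129e-05,  5.66283830e-06]), 'ee_pos': array([6.24304934e+02, 5.27491876e-02, 2.41255206e+02]), 'orientation': array([-7.89403626e-04,  7.07116401e-01,  7.07096433e-01, -6.37733366e-04]), 'contact_force': array([-0.27858494,  0.23621685,  0.08960907]), 'ft_torque': array([ 0.02372007, -0.01469589, -0.01290862]), 'grasp_force': 0.0, 'finger_gap': 85.58862813978139}
```

View pics/scene0.png

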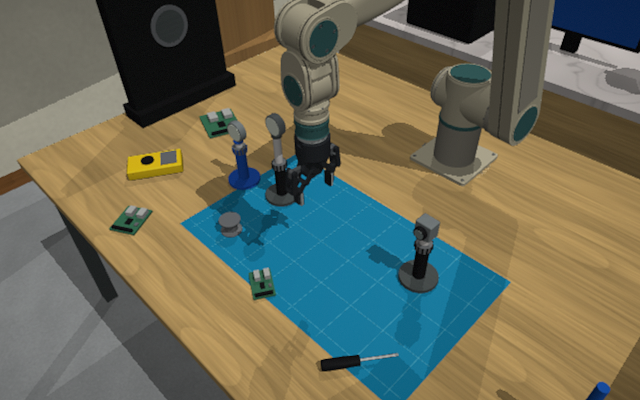

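View pics/side0.png

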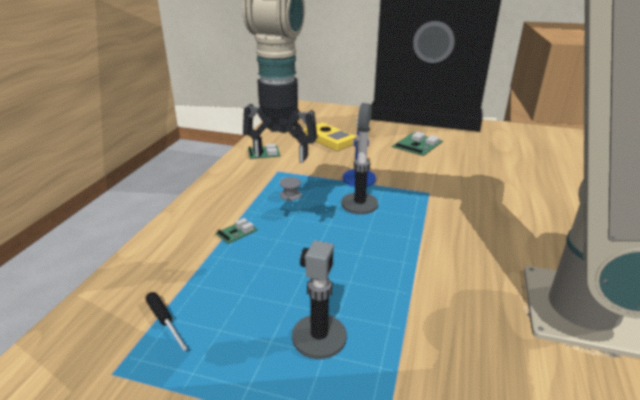

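Scene picture: the camera is at about (426,230). There are two lamp candidates: the black-mast grey lamp at (275,126) and the blue-mast look-alike at (238,132). The tin on the mat at (230,222) and the wall disc at (170,25) are also round. Side picture: camera at (319,262), black-mast lamp head at (365,118), with the blue foot behind it. I choose the black-mast lamp and check both in a close crop.

```bash
cat > h.py <<'E'
import numpy as np,cv2
from scipy.spatial.transform import Rotation as R
from scipy.optimize import least_squares
def P(m,X):
    q=m["attitude"]; A=R.from_quat([q[1],q[2],q[3],q[0]]).as_matrix()
    c=(np.atleast_2d(X)-m["origin"])@A
    return np.c_[m["fx"]*c[:,0]/c[:,2]+m["cx"],m["fy"]*c[:,1]/c[:,2]+m["cy"]]
def tri(ms,px,x0=(600,0,200)):
    s=least_squares(lambda X:np.concatenate([P(m,X)[0]-p for m,p in zip(ms,px)]),x0); return s.x,s.fun
E
python3 - <<'E'
from h import *
from plant import r
a,b=cv2.imread("pics/scene0.png"),cv2.imread("pics/side0.png")
t=[]
for im,u,v in((a,426,232),(b,318,262),(a,265,135),(b,364,130)):
    t.append(cv2.resize(im[v-29:v+29,u-39:u+39],(390,290),interpolation=cv2.INTER_CUBIC))
cv2.imwrite("pics/c0.png",np.vstack([np.hstack(t[:2]),np.hstack(t[2:])]))
ms=[r.camera_model("scene"),r.camera_model("side")]
print(tri(ms,[(428,230),(319,262)])); print(tri(ms,[(275,126),(365,118)]))
E
```

```text
(array([479.00584675, 219.6259792 , 174.30881295]), array([-0.24221296, -1.15017543, -0.46365445,  0.69678438]))
(array([ 505.31078296, -269.9199084 ,  243.0747636 ]), array([-0.00312404, -0.21672768, -0.09842625,  0.1693528 ]))
```

View pics/c0.png

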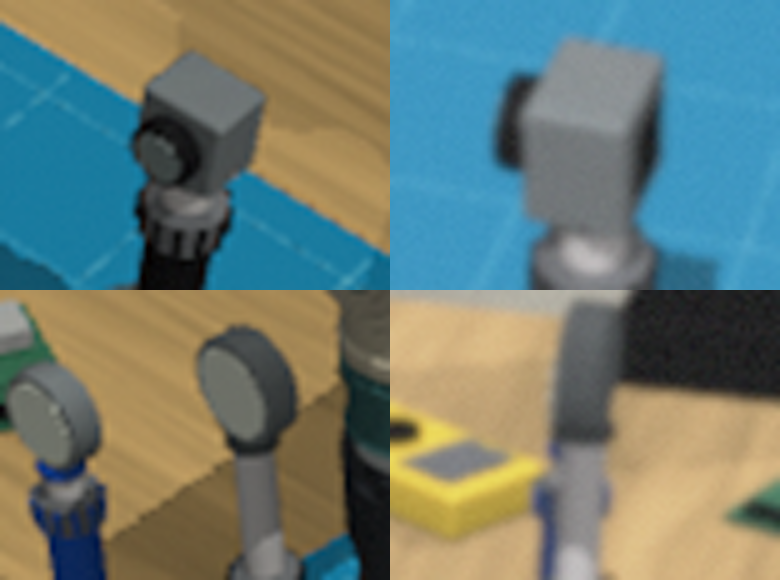

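```bash
python3 - <<'E'
from h import *
from plant import r
ms=[r.camera_model("scene"),r.camera_model("side")]
k=lambda L,u0,v0:[((x+.5)/5-.5+u0,(y+.5)/5-.5+v0) for x,y in L]
S=[(-1,-1,1),(1,-1,1),(1,1,1),(-1,1,1),(-1,1,-1),(1,1,-1)]
sp=k([(193,52),(147,100),(220,132),(265,97),(252,157),(213,196)],387,203)
D=[(1,-1,1),(-1,-1,1),(-1,1,1),(1,1,1),(1,1,-1),(-1,1,-1)]
dp=k([(178,38),(273,60),(247,132),(135,110),(135,218),(240,236)],279,233)
W=lambda p,L:np.array(L)*[18,22,23]@R.from_euler('z',p[3]).as_matrix().T+p[:3]
f=lambda p:np.concatenate([(P(ms[0],W(p,S))-sp).ravel(),(P(ms[1],W(p,D))-dp).ravel()])
s=least_squares(f,[479,220,174,0]);print(s.x,s.fun.round(1))
a=np.linspace(0,2*np.pi,200)
C=np.vstack([np.c_[0*a+h,31*np.cos(a),31*np.sin(a)] for h in(-11,11)])
def g(p):
    X=C@R.from_euler('z',p[3]).as_matrix().T+p[:3];o=[]
    for m,(l,rr,t,b) in zip(ms,((265,284.8,112.6,138.6),(357.4,371.6,102,131.2))):
        q=P(m,X);o+=[q[:,0].min()-l,q[:,0].max()-rr,q[:,1].min()-t,q[:,1].max()-b]
    return np.array(o)
s=least_squares(g,[505,-270,243,0]);print(s.x,s.fun.round(1))
for m in ms:print(P(m,s.x[:3]))
E
```

```text
[4.78215809e+02 2.14713979e+02 1.75425167e+02 1.32990612e-02] [-1.1 -1.5 -1.2 -3.1  0.4  0.   0.7 -1.3  0.5  0.8 -0.8  1.4 -1.2 -0.6
  0.9 -1.5 -0.7  0.1 -0.4  0.7 -0.1  1.7  0.3  2. ]
[ 5.06548787e+02 -2.68656782e+02  2.46323089e+02 -4.52055685e-02] [-0.6  0.6  0.1 -1.1 -0.7  0.2  1.6 -0.8]
[[274.86063833 125.13170983]]
[[364.37195153 117.02562824]]
```

Emit:
{"op": "jog_arm", "data": {
  "moves": [
    {"offset":[4,-3,-3],"turn":[0,0,-10],"jaw":1},
    {"offset":[9,-6,-4],"turn":[0,0,-20],"jaw":1},
    {"offset":[14,-9,-4],"turn":[0,0,-30],"jaw":1},
    {"offset":[18,-12,-4],"turn":[0,0,-40],"jaw":1},
    {"offset":[21.5,-14.7,-4],"turn":[0,0,-50],"jaw":1}
  ]
}}

```text
clock: 0.72
ee_pos: [476.4, 216.3, 281.9]
orientation: [-0.0, 0.339, 0.941, -0.0]
contact_force: [0.6, -0.8, -0.2]
finger_gap: 85.3
grasp_force: 0.0
```

Emit:
{"op": "jog_arm", "data": {
  "moves": [
    {"offset":[0,0,0],"turn":[0,0,-10]},
    {"offset":[0,0,0],"turn":[0,0,-20]},
    {"offset":[0,0,0],"turn":[0,0,-30]},
    {"offset":[0,0,0],"turn":[0,0,-40]},
    {"offset":[0,0,0],"turn":[0,0,-40]}
  ]
}}

```text
schema error: expected keys offset, turn, jaw
```

```bash
python3 - <<'E'
from h import *
from plant import r
s=r.sense();print(s["ee_pos"],s["orientation"],s["joints"],s["contact_force"])
im=r.camera("wrist");cv2.imwrite("pics/w1.png",im[:,:,::-1]);m=r.camera_model("wrist");print(m)
q=s["orientation"];A=R.from_quat([q[1],q[2],q[3],q[0]]).as_matrix();T=np.array(m["tool_from_camera"])
for X in([496,237,198],[460,237,198],[496,193,198],[460,193,198]):
    t=A.T@(np.array(X)-s["ee_pos"]);c=T[:3,:3].T@(t-T[:3,3]);th=np.arctan2(np.hypot(*c[:2]),c[2]);print(X,m["fx"]*th*c[:2]/np.hypot(*c[:2])+[m["cx"],m["cy"]])
E
```

```text
[476.39401592 216.26361152 281.90043665] [-3.37018643e-04  3.39053319e-01  9.40767083e-01 -1.69581467e-04] [ 3.02469919e-01  7.69956276e-02 -1.82827003e-01  1.31171577e+00
  1.36714380e-04  9.94290777e-01] [ 0.61495661 -0.80331441 -0.19196453]
{'fx': 309.70691628693146, 'fy': 309.70691628693146, 'cx': 317.2522595674998, 'cy': 195.98746165264586, 'tool_from_camera': array([[ 1.47450846e-04, -9.60546895e-01, -2.78118032e-01,
         7.14878486e+01],
       [ 9.99999917e-01,  3.60443791e-05,  4.05685730e-04,
         2.80081845e-01],
       [-3.79655577e-04, -2.78118069e-01,  9.60546821e-01,
        -1.31197985e+02],
       [ 0.00000000e+00,  0.00000000e+00,  0.00000000e+00,
         1.00000000e+00]])}
[496, 237, 198] [355.43160861 210.48370548]
[460, 237, 198] [324.56364626 173.50928238]
[496, 193, 198] [309.74924599 245.21320291]
[460, 193, 198] [278.3532807  210.91008742]
```

View pics/w1.png

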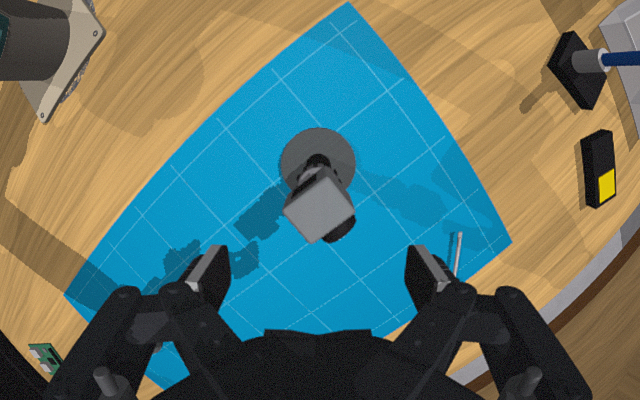

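Wrist picture: the camera's top face has corners at about (325,173), (355,208), (317,243) and (284,211), between the open fingers, with the lens at the lower right. I'll measure it by segmentation and finish the rotation.

Emit:
{"op": "jog_arm", "data": {
  "moves": [
    {"offset":[0,0,0],"turn":[0,0,-10],"jaw":1},
    {"offset":[0,0,0],"turn":[0,0,-20],"jaw":1},
    {"offset":[0,0,0],"turn":[0,0,-30],"jaw":1},
    {"offset":[0,0,0],"turn":[0,0,-40],"jaw":1},
    {"offset":[0,0,0],"turn":[0,0,-40],"jaw":1}
  ]
}}

```text
clock: 1.4
ee_pos: [477.8, 214.8, 281.9]
orientation: [-0.0, 0.001, 1.0, -0.0]
contact_force: [-0.4, -0.4, 0.2]
finger_gap: 85.4
grasp_force: 0.0
```

```bash
python3 - <<'E'
from h import *
from plant import r
s=r.sense();print(s["ee_pos"],s["orientation"],s["joints"])
im=r.camera("wrist");m=r.camera_model("wrist")
q=s["orientation"];A=R.from_quat([q[1],q[2],q[3],q[0]]).as_matrix();T=np.array(m["tool_from_camera"])
def pr(X):
    c=((np.atleast_2d(X)-s["ee_pos"])@A-T[:3,3])@T[:3,:3];h=np.hypot(c[:,0],c[:,1]);th=np.arctan2(h,c[:,2])
    return m["fx"]*(th/h)[:,None]*c[:,:2]+[m["cx"],m["cy"]]
K=im[140:270,230:410].astype(int)
M=((np.ptp(K,axis=2)<18)&(K.mean(2)>105)).astype(np.uint8)
n,L,st,c=cv2.connectedComponentsWithStats(M);i=1+st[1:,4].argmax();print(st[i])
cn=max(cv2.findContours((L==i).astype(np.uint8),0,2)[0],key=cv2.contourArea)
b=cv2.boxPoints(cv2.minAreaRect(cn))+[230,140];b=np.array(b);print(b)
W=lambda p:np.array([(1,1),(-1,1),(-1,-1),(1,-1)])*[18,22]@R.from_euler('z',p[2]).as_matrix()[:2,:2].T+p[:2]
F=lambda p:pr(np.c_[W(p),np.full(4,198)])
p0=[478,215,0];g=F(p0);print(g)
o=[np.linalg.norm(b-x,axis=1).argmin() for x in g]
f=least_squares(lambda p:(F(p)-b[o]).ravel(),p0);print(o,f.x,f.fun.round(1))
v=cv2.resize(im[140:270,230:410,::-1],None,fx=4,fy=4,interpolation=cv2.INTER_CUBIC);cv2.polylines(v,[np.int32((F(f.x)-[230,140])*4)],True,(0,0,255));cv2.imwrite("pics/w2.png",v)
E
```

```text
[477.79649519 214.76195182 281.8548687 ] [-4.33485160e-04  1.27048760e-03  9.99999085e-01 -1.68513290e-04] [ 2.99018570e-01  7.83501084e-02 -1.81447400e-01  1.31192668e+00
 -6.54983300e-05  3.01559576e-01]
[  59   46   59   46 1999]
[[289. 186.]
 [347. 186.]
 [347. 231.]
 [289. 231.]]
[[345.76646338 230.484143  ]
 [347.03389385 183.9552109 ]
 [285.7245426  184.09651006]
 [287.30068767 230.5944774 ]]
[np.int64(2), np.int64(1), np.int64(0), np.int64(3)] [ 4.78994988e+02  2.16140091e+02 -2.05498548e-03] [ 0.2  0.7  1.6 -0.6 -1.6 -0.6 -0.2  0.8]
```

View pics/w2.png

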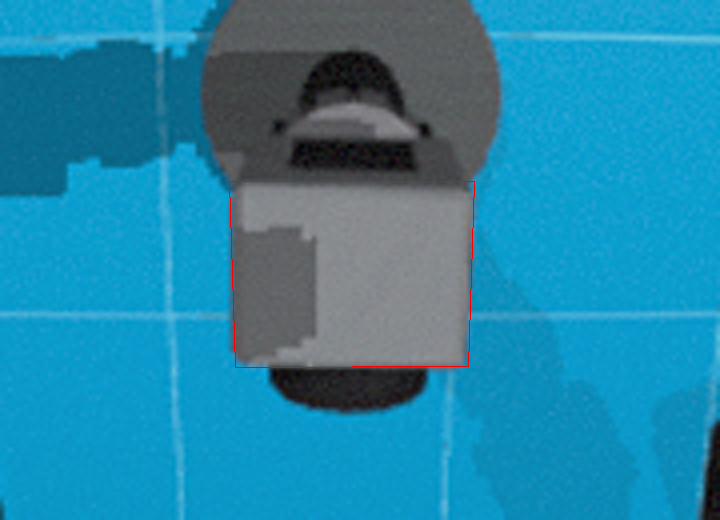

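The overlay fits the top face squarely, centre (479,216) and yaw 0. Next I descend to TCP z ≈ 170.

Emit:
{"op": "jog_arm", "data": {
  "moves": [
    {"offset":[-0.1,0.1,3],"turn":[0,0,0],"jaw":1},
    {"offset":[-0.1,0.1,6],"turn":[0,0,0],"jaw":1},
    {"offset":[-0.1,0.1,9],"turn":[0,0,0],"jaw":1},
    {"offset":[-0.1,0.1,11.2],"turn":[0,0,0],"jaw":1},
    {"offset":[-0.1,0.1,11.2],"turn":[0,0,0],"jaw":1}
  ]
}}

```text
clock: 2.08
ee_pos: [477.2, 215.3, 168.3]
orientation: [-0.002, 0.001, 1.0, -0.001]
contact_force: [0.5, 0.5, -1.4]
finger_gap: 85.3
grasp_force: 0.0
```

Emit:
{"op": "jog_arm", "data": {
  "moves": [
    {"offset":[0,0,0],"turn":[0,0,0],"jaw":0.4},
    {"offset":[0,0,0],"turn":[0,0,0],"jaw":0.3},
    {"offset":[0,0,0],"turn":[0,0,0],"jaw":0.3},
    {"offset":[0,0,0],"turn":[0,0,0],"jaw":0.3},
    {"offset":[0,0,0],"turn":[0,0,0],"jaw":0.3}
  ],
  "squeeze": 70
}}

```text
clock: 2.7
ee_pos: [480.1, 215.0, 171.4]
orientation: [0.001, 0.0, 1.0, -0.001]
contact_force: [1.1, -4.4, 4.9]
finger_gap: 43.7
grasp_force: 77.3
```

Emit:
{"op": "jog_arm", "data": {
  "moves": [
    {"offset":[0,0,0],"turn":[0,0,-7],"jaw":0.3},
    {"offset":[0,0,0],"turn":[0,0,-14],"jaw":0.3},
    {"offset":[0,0,0],"turn":[0,0,-21],"jaw":0.3},
    {"offset":[0,0,0],"turn":[0,0,-28],"jaw":0.3},
    {"offset":[0,0,0],"turn":[0,0,-35],"jaw":0.3}
  ],
  "squeeze": 90
}}

```text
clock: 3.32
ee_pos: [479.8, 215.4, 170.1]
orientation: [0.001, -0.302, 0.953, -0.001]
contact_force: [3.1, -3.6, -2.7]
finger_gap: 43.3
grasp_force: 91.0
```

Emit:
{"op": "jog_arm", "data": {
  "moves": [
    {"offset":[0,0,0],"turn":[0,0,-8],"jaw":0.3},
    {"offset":[0,0,0],"turn":[0,0,-16],"jaw":0.3},
    {"offset":[0,0,0],"turn":[0,0,-24],"jaw":0.3},
    {"offset":[0,0,0],"turn":[0,0,-32],"jaw":0.3},
    {"offset":[0,0,0],"turn":[0,0,-36],"jaw":0.3}
  ]
}}

```text
clock: 3.95
ee_pos: [479.7, 215.8, 170.1]
orientation: [0.0, -0.582, 0.814, -0.001]
contact_force: [1.7, -2.9, -1.3]
finger_gap: 43.0
grasp_force: 91.0
```

```bash
python3 - <<'E'
from h import *
from plant import r
s=r.sense();print(s["ee_pos"],s["orientation"],s["joints"],s["contact_force"],s["ft_torque"],s["finger_gap"])
a=r.camera("scene")[:,:,::-1];b=r.camera("side")[:,:,::-1]
cv2.imwrite("pics/c3.png",np.hstack([cv2.resize(x[v-60:v+60,u-50:u+50],(400,480),interpolation=2) for x,u,v in((a,426,232),(b,318,262))]))
E
```

```text
[479.65805171 215.79604325 170.08554174] [ 4.63227130e-04 -5.81521670e-01  8.13530548e-01 -6.16741736e-04] [ 3.00297881e-01  1.51833565e-01 -3.40862672e-01  1.07683239e+00
 -8.79053964e-04 -9.40898890e-01] [ 1.65324275 -2.93476036 -1.30956007] [-0.62670431 -0.70023458  0.01047988] 42.955396682475495
```

View pics/c3.png

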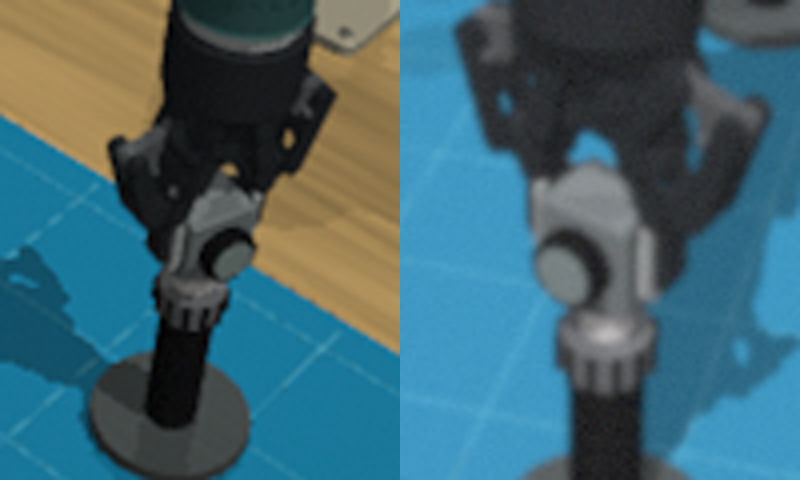

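The camera has turned with the gripper: the lens now faces anticlockwise, at crop (235,255) scene and (565,270) side. The moment about z is about zero, so the mast is free. I lift 70 mm.

Emit:
{"op": "jog_arm", "data": {
  "moves": [
    {"offset":[0,0,-1.5],"turn":[0,0,0],"jaw":0.3},
    {"offset":[0,0,-3.5],"turn":[0,0,0],"jaw":0.3},
    {"offset":[0,0,-5.5],"turn":[0,0,0],"jaw":0.3},
    {"offset":[0,0,-7],"turn":[0,0,0],"jaw":0.3},
    {"offset":[0,0,-7],"turn":[0,0,0],"jaw":0.3}
  ]
}}

```text
clock: 4.68
ee_pos: [479.6, 215.9, 241.6]
orientation: [0.001, -0.58, 0.814, -0.001]
contact_force: [2.5, -4.3, -2.5]
finger_gap: 43.3
grasp_force: 92.7
```

Emit:
{"op": "jog_arm", "data": {
  "moves": [
    {"offset":[0,0,0],"turn":[0,0,0],"jaw":0.3},
    {"offset":[0,0,0],"turn":[0,0,0],"jaw":0.3}
  ]
}}

```text
clock: 4.92
ee_pos: [479.6, 215.9, 240.0]
orientation: [0.0, -0.581, 0.814, -0.0]
contact_force: [3.8, -3.3, -2.7]
finger_gap: 43.0
grasp_force: 92.6
```

```bash
python3 - <<'E'
from h import *
from plant import r
s=r.sense();print(s["ee_pos"],s["contact_force"],s["ft_torque"],s["finger_gap"])
a=r.camera("scene")[:,:,::-1];b=r.camera("side")[:,:,::-1]
def t(im,u,v):return cv2.resize(im[v-25:v+25,u-33:u+33],(396,300),interpolation=2)
cv2.imwrite("pics/c4.png",np.vstack([np.hstack([t(a,426,200),t(b,318,220)]),np.hstack([t(a,275,126),t(b,364,117)])]))
for m in("scene","side"):print(P(r.camera_model(m),[[479,216,245],[506.5,-269,245]]))
E
```

```text
[479.56158688 215.88818568 239.99243098] [ 3.81011239 -3.29534708 -2.67350984] [-0.87977838 -1.42964374  0.00304439] 42.98886041717711
[[430.48974168 205.35762748]
 [274.83041477 125.49145071]]
[[319.39532354 225.34096019]
 [364.39042813 117.49594717]]
```

View pics/c4.png

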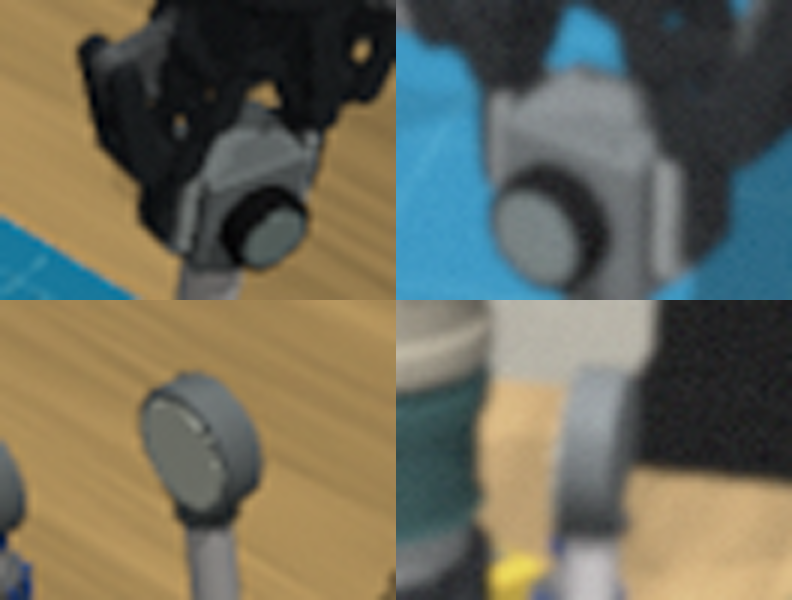

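```bash
python3 - <<'E'
from h import *
from plant import r
ms=[r.camera_model(n) for n in("scene","side")]
print("lens tip",tri(ms,[(438.4,213.7),(308.2,234.6)]))
for z in(235,240,245,250):
    print(z,[P(m,[[489,245,z],[506.5+11,-269,z],[506.5,-269,z+31],[506.5,-269,z-31]]).round(1).tolist() for m in ms])
E
```

```text
lens tip (array([488.50796063, 243.56947325, 244.14414272]), array([ 0.02698654,  0.14483203,  0.05679017, -0.08671805]))
235 [[[438.2, 217.3], [272.0, 130.3], [274.2, 118.8], [276.1, 138.1]], [[307.7, 239.9], [359.8, 120.9], [364.9, 109.2], [363.5, 133.2]]]
240 [[[438.6, 215.7], [271.9, 128.7], [274.0, 117.2], [275.9, 136.6]], [[307.7, 237.2], [359.9, 119.0], [365.0, 107.2], [363.6, 131.3]]]
245 [[[438.9, 214.0], [271.7, 127.2], [273.9, 115.6], [275.8, 135.1]], [[307.7, 234.5], [360.0, 117.0], [365.1, 105.2], [363.7, 129.4]]]
250 [[[439.2, 212.3], [271.6, 125.6], [273.7, 114.0], [275.6, 133.6]], [[307.6, 231.8], [360.1, 115.1], [365.2, 103.2], [363.8, 127.5]]]
```

The lens is at z ≈ 244.5 and the lamp centre at about 246. I'll add 1 mm and twist back.

Emit:
{"op": "jog_arm", "data": {
  "moves": [
    {"offset":[0,0,-0.1],"turn":[0,0,0],"jaw":0.3},
    {"offset":[0,0,-0.1],"turn":[0,0,8],"jaw":0.3},
    {"offset":[0,0,-0.1],"turn":[0,0,16],"jaw":0.3},
    {"offset":[0,0,-0.1],"turn":[0,0,24],"jaw":0.3},
    {"offset":[0,0,-0.1],"turn":[0,0,32],"jaw":0.3}
  ]
}}

```text
clock: 5.65
ee_pos: [479.7, 215.5, 240.8]
orientation: [0.0, -0.332, 0.943, -0.001]
contact_force: [4.0, -4.1, -2.6]
finger_gap: 42.9
grasp_force: 92.3
```

Emit:
{"op": "jog_arm", "data": {
  "moves": [
    {"offset":[0,0,0],"turn":[0,0,8],"jaw":0.3},
    {"offset":[0,0,0],"turn":[0,0,16],"jaw":0.3},
    {"offset":[0,0,0],"turn":[0,0,24],"jaw":0.3},
    {"offset":[0,0,0],"turn":[0,0,32],"jaw":0.3},
    {"offset":[0,0,0],"turn":[0,0,39],"jaw":0.3}
  ]
}}

```text
clock: 6.28
ee_pos: [479.7, 215.0, 240.8]
orientation: [0.001, 0.001, 1.0, -0.002]
contact_force: [5.2, -5.2, -1.3]
finger_gap: 42.9
grasp_force: 91.4
```

Emit:
{"op": "jog_arm", "data": {
  "moves": [
    {"offset":[0,0,0],"turn":[0,0,1.5],"jaw":0.3},
    {"offset":[0,0,0],"turn":[0,0,1.5],"jaw":0.3}
  ]
}}

```text
clock: 6.52
ee_pos: [479.7, 215.3, 240.7]
orientation: [0.001, 0.01, 1.0, -0.002]
contact_force: [5.5, -3.5, -3.6]
finger_gap: 42.7
grasp_force: 91.3
```

```bash
python3 - <<'E'
from h import *
from plant import r
s=r.sense();print(s["ee_pos"],s["orientation"],s["contact_force"],s["ft_torque"],s["finger_gap"])
a=r.camera("scene")[:,:,::-1];b=r.camera("side")[:,:,::-1]
def t(im,u,v):return cv2.resize(im[v-25:v+25,u-33:u+33],(396,300),interpolation=2)
cv2.imwrite("pics/c5.png",np.hstack([t(a,426,200),t(b,318,220)]))
E
```

```text
[479.71162457 215.33390432 240.72016007] [ 7.21424906e-04  1.03969338e-02  9.99944540e-01 -1.51637776e-03] [ 5.54966953 -3.53633735 -3.55466481] [-1.68701558 -1.41875806  1.59760547] 42.74797552295858
```

View pics/c5.png

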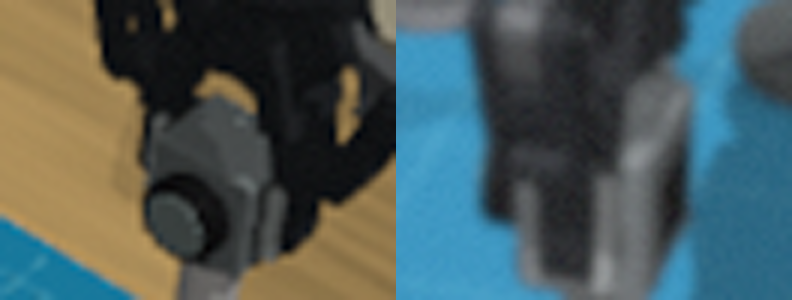

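The camera faces +x again, with the lens at crop (180,225), and it is against its stop with 1.6 N m. I'll release and withdraw upward.

Emit:
{"op": "jog_arm", "data": {
  "moves": [
    {"offset":[0,0,0],"turn":[0,0,-1.3],"jaw":0.3},
    {"offset":[0,0,0],"turn":[0,0,-1.3],"jaw":0.6},
    {"offset":[0,0,0],"turn":[0,0,-1.3],"jaw":1},
    {"offset":[0,0,0],"turn":[0,0,-1.3],"jaw":1},
    {"offset":[0,0,0],"turn":[0,0,-1.3],"jaw":1}
  ]
}}

```text
clock: 7.25
ee_pos: [478.8, 216.3, 241.4]
orientation: [-0.0, 0.002, 1.0, 0.0]
contact_force: [0.5, -0.5, -0.1]
finger_gap: 85.4
grasp_force: 0.0
```

Emit:
{"op": "jog_arm", "data": {
  "moves": [
    {"offset":[0,0,-2],"turn":[0,0,0],"jaw":1},
    {"offset":[0,0,-5],"turn":[0,0,0],"jaw":1},
    {"offset":[0,0,-8],"turn":[0,0,0],"jaw":1},
    {"offset":[0,0,-11],"turn":[0,0,0],"jaw":1},
    {"offset":[0,0,-12],"turn":[0,0,0],"jaw":1}
  ]
}}

```text
clock: 7.88
ee_pos: [479.8, 216.4, 363.6]
orientation: [0.002, 0.002, 1.0, 0.001]
contact_force: [0.8, -0.6, -0.3]
finger_gap: 85.6
grasp_force: 0.0
```

```bash
python3 - <<'E'
from h import *
from plant import r
s=r.sense();print(s["ee_pos"],s["contact_force"],s["finger_gap"])
a=r.camera("scene")[:,:,::-1];b=r.camera("side")[:,:,::-1]
def t(im,u,v):return cv2.resize(im[v-25:v+25,u-33:u+33],(396,300),interpolation=2)
v=np.hstack([t(a,426,200),t(b,318,220)])
for n,u0,v0,k in(("scene",393,175,0),("side",285,195,396)):
    for X in np.array([(i,j,l) for i in(-18,18) for j in(-22,22) for l in(-23,23)])+[479,216,246]:
        q=(P(r.camera_model(n),X)[0]-[u0,v0]+.5)*6;cv2.circle(v,(int(q[0])+k,int(q[1])),3,(0,0,255),-1)
cv2.imwrite("pics/c6.png",v)
E
```

```text
[479.81848973 216.39236485 363.56210416] [ 0.82990053 -0.56321411 -0.28723618] 85.56350693309882
```

View pics/c6.png

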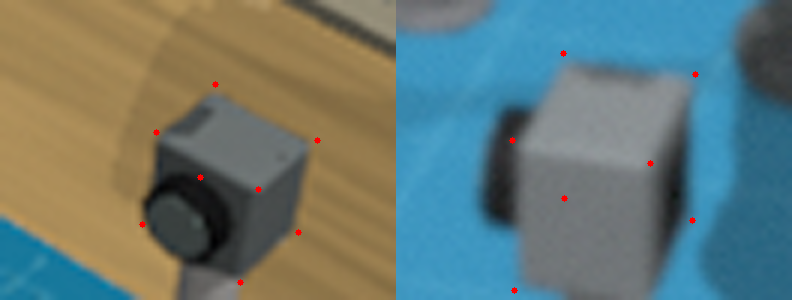

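After release the camera stands square at z ≈ 244–246: the overlay corners fit within about 3 mm, and it did not sink. The lamp is untouched, so I hand in.

```bash
python3 -c "
from plant import r
print(r.job_done())"
```

```text
the job is handed in; nothing more can be done
None
```

The camera was twisted free, raised about 71 mm to z ≈ 245 mm (lamp centre measured at about 246 mm), locked back at its stop and released without sinking; the lamp was not touched, and the job is handed in with no verdict returned.

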